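Hang the press key on its fork bracket

ROBOT

A 7-joint arm with a two-finger parallel gripper is mounted at the origin on a cart in front of the work surface, level with it; the furniture and walls round the work are solid. World frame = base frame: x ahead of the robot, y to its left, z up, the work surface at z = 0. Lengths are in mm, angles in rad, forces in N, time in s.
With the tool pointing down it reaches from about 400 to 925 mm from the base axis. Payload 4.1 kg.
Tool frame: the origin (TCP) lies midway between the tips of the shut fingers; the grasp point (between the pads) lies robot.grip_depth behind it (robot.grip_depth is the distance from the TCP to the grasp point, in mm); z points along the fingers, y is the line along which they close (so a half turn about z gives the same grasp; the last joint's range is limited). The gripper opens to 85 mm and grips with 20 to 120 N. Pads are 22 mm wide; open, the fingers measure 114 mm over their backs; the gripper's body (76 mm by 85 mm) begins 54 mm behind the grasp point. The pads swing forward as they close: fully open they stand 13 mm farther back than shut.
Start: joints at [1.08, 0.398, 0.045, 1.537, -0.019, 1.207, -0.051], TCP at [248.243, -600.765, 231.347] pointing down, gripper open.
Joint ranges: [-2.82, 2.82], [-0.49, 2.23], [-1.37, 1.46], [0, 2.46], [-1.36, 4.5], [0.23, 2], [-2.94, 2.94]. Speed limits (rad/s): [2.57, 2.57, 3.14, 3.14, 3.14, 3.14, 3.14].

INTERFACE

Orientations are given as a unit quaternion [x, y, z, w].
In Python, from cell import sensors, viewer, job, robot gives the robot as it stands. The module is installed in compiled form; this text tells all that it offers.
- The arm moves only by the tool arm_command, never from a script. Its argument "steps" is a list of rows, each an object with "dp": the shift along the tool's x, y, z in mm, a list of three; "spin": the turn about the tool's z in rad. In form: [{"dp": [dx, dy, dz], "spin": spin}, ...]. A call has 1 to 12 rows; each row is the pose to reach, as a shift and turn from the pose commanded when the call began, along the tool's axes at that moment; what a row does not reach only later rows make up. A row lasts 1/12 s, in which the tool goes at most 41.7 mm and 7.16 degrees, less where a joint would pass 70% of its speed; a pose out of reach is approached as far as the arm can. A call with a gripper value outside its range is refused whole. "fingers" is the closure, from -1 (fully open) to 1 (shut), set as the call begins (left out, the last holds). The fingers move at their own pace and stop on an object; "grip_force" is the grip in N (left out, the last holds). Time passes only in rows, so rows that repeat a pose let the fingers close. It gives the time, the measured TCP pose, the force, the opening and the grip force at its end, in the units of the state.
- sensors.read_state(): the state, without advancing time (a new reading comes with each control period).
- viewer.capture(name): name is "scene" or "top"; returns the picture (480x640x3 uint8, red, green, blue); there is no depth.
- viewer.get_calibration(name): a dict with "camera_matrix" (3x3 intrinsics, pixels), "distortion" ([k1, k2, p1, p2, k3] as OpenCV has them; the pictures are not rectified), "rvec" (rotation vector, rad) and "tvec" (3), from world to camera coordinates, as OpenCV has them. Camera axes: x right, y down, z forward; pixel columns grow to the right and rows downward; lengths in mm; the calibration is good to about 2 mm. A picture is of the moment at which its call begins. get_calibration takes no time and is no camera call.
- job.close_job(): hands the job in; it is judged then, once.
The state is a dict: "t": time; "qpos": joint angles; "qvel": joint speeds; "joint_torque": joint torques, N m; "eef_pos": TCP position; "eef_rot": TCP orientation; "force": force on the tool from outside, world axes, zero at the start; "torque": the same for the moment, N m; "opening": finger opening in mm; "finger_force": force on a finger pad.
Only numpy, scipy, OpenCV 4.12 (cv2) and the standard library are available. Lean on these libraries where they do the work, as an engineer would, in place of code of your own. Each camera call takes 0.05 s, during which the arm holds its last target. There are 200 camera calls.

TASK

The T-shaped press key lies on the blue case. Grip it firmly by the two ends of its crossbar and lift it clear while it still lies flat, then ease the grip just enough that it swings down between the fingers, and grip it again so that it hangs still with the foot down. Hang it on the fork bracket, with the crossbar across both prongs in the saddle and the shank hanging down between them, and let go; do not drop the key or let it touch the worktop, and leave the other things where they are.

Things in the scene. Friction and masses are not known exactly. Their poses are not given: they have to be found in the camera images.
- press_key: T-shaped steel key, 0.22 kg. Origin: centre of the crossbar, a round bar along y, 14 mm thick, 56 mm end to end, domed ends. Dark shank along -x, 12 mm wide (y), 14 mm thick (z). Lies flat, z up, origin 51 mm above the worktop. Centre of mass 65 mm along -x. Held by the bar ends, a tight grip (60 N up) keeps it level; eased to 5-15 N it swings down about the bar; at 0 it drops. Hanging, x points up.
- key_foot (a point): end of the key's foot, 142 mm from the key's origin along its -x. The foot is a bright block with a red band, 36 mm long, 24 mm wide (y), 14 mm thick (z), at the lower end of the shank; a brass collar marks the crossbar end
- blue_case: dark blue case, closed and fixed, 126 mm (x) by 170 mm (y) by 44 mm high; origin at the centre of its underside. The key lies on its top along x (its own x points to the robot), the foot away from the robot, the crossbar sticking out 14 to 17 mm (to its centre) past the case's robot-side (-x) edge, so both bar ends are free
- fork_bracket: fixed bracket, origin at the underside. Grey base 10 mm thick (x -60 to 90 mm, y +-42); aluminium column (x 60 to 76, y +-18, top z 192). From it two steel prongs run level along -x (towards the robot) to free tips at x -54: bars 8 mm thick, centres y +-13 (18 mm gap, open at the tips), tops z 190. The shank enters the gap from the tips, foot below, crossbar above
- saddle (a point): where the crossbar's centre lies when the key hangs: 190 mm above the worktop, at x -20 mm, y 0 of the fork bracket, same axes; the crossbar then lies along y. Each prong has a V dip here, 8 mm deep, 40 mm long
- beaker: empty glass beaker, 45 mm wide, 58 mm high, bystander; origin at the centre of its underside
- mortar: brown mortar, 62 mm wide, 28 mm high, bystander; origin at the centre of its underside
- amber_dropper: small amber bottle with black cap, 30 mm wide, 78 mm high, bystander; origin at the centre of its underside
- timer: white timer, 62 by 62 by 18 mm, bystander; origin at the centre of its underside
- white_pot: white lidded pot, 37 mm wide, 34 mm high, bystander; origin at the centre of its underside

How it is judged:
By the outcome, as a careful person would: the job done as asked, in the order asked, and still so for the second after the job is handed in, with the robot touching nothing.
It also fails if it takes over 58 s, if anything falls off the work surface, if the arm or the gripper's body presses on something with over 40 N, if the wrist force passes 120 N, or if a joint passes its speed limit or range.

## Working session

There is one attempt and no reset: what is moved stays moved. The work goes in short steps, Python scripts to look and compute and a tool call to move; the robot and the scene stay as the last step left them, time stands still between calls to the robot, and variables do not carry over. Pictures are saved under pics/ and viewed, at most 10 in all, crops included, and the job is handed in when it is done.

Besides the shell and the picture viewer there is one more tool, called after ">>>" by a JSON object that holds its "api" and its "payload", one argument or row to a line. arm_command: Moves the arm, as the interface text tells. Its arguments: {"type":"object","properties":{"steps":{"type":"array","items":{"type":"object","properties":{"dp":{"type":"array","items":{"type":"number"}},"spin":{"type":"number"}}}},"fingers":{"type":"number"},"grip_force":{"type":"number"}},"required":["steps"]}

```bash
mkdir -p pics
python3 - <<'E'
from cell import sensors, viewer, job, robot
import cv2
for n in ("scene","top"):
    cv2.imwrite(f"pics/{n}0.png", viewer.capture(n)[:,:,::-1])
    print(n, viewer.get_calibration(n))
print(sensors.read_state(), robot.grip_depth)
E
```

```text
scene {'camera_matrix': array([[580.77672225,   0.        , 319.09925708],
       [  0.        , 580.77672225, 233.15057526],
       [  0.        ,   0.        ,   1.        ]]), 'distortion': array([-0.11867518,  0.        ,  0.        ,  0.        ,  0.        ]), 'rvec': array([ 1.31431138, -2.15970291,  0.99552441]), 'tvec': array([ 269.76375929,  408.81319217, 1031.76281784])}
top {'camera_matrix': array([[547.95257801,   0.        , 317.88076669],
       [  0.        , 547.95257801, 236.17608544],
       [  0.        ,   0.        ,   1.        ]]), 'distortion': array([0.03538937, 0.        , 0.        , 0.        , 0.        ]), 'rvec': array([ 2.12163883, -2.18307891,  0.18122781]), 'tvec': array([  15.03718408,  558.1970882 , 1399.56640805])}
{'t': 0.1, 'qpos': array([ 1.08001133,  0.3991154 ,  0.04503982,  1.5377216 , -0.01871774,
        1.20688473, -0.0506954 ]), 'qvel': array([-0.00095409, -0.00219258,  0.00043449, -0.00366101,  0.00096904,
       -0.00131871, -0.00023227]), 'joint_torque': array([ 4.32714834e-03, -4.76260865e+01,  1.37062255e+00, -2.54948813e+01,
        1.20071654e-02,  4.96393593e-03,  7.40121180e-06]), 'eef_pos': array([ 248.0134585 , -600.23098173,  230.38351524]), 'eef_rot': array([ 9.80863508e-01,  1.94694761e-01, -2.16749703e-04, -8.25714768e-04]), 'force': array([-0.88006259,  0.51521746,  0.25063585]), 'torque': array([-0.00559147, -0.02544572,  0.03713575]), 'finger_force': 0.0, 'opening': 85.51897006226413} 18.700000000000003
```

View pics/scene0.png

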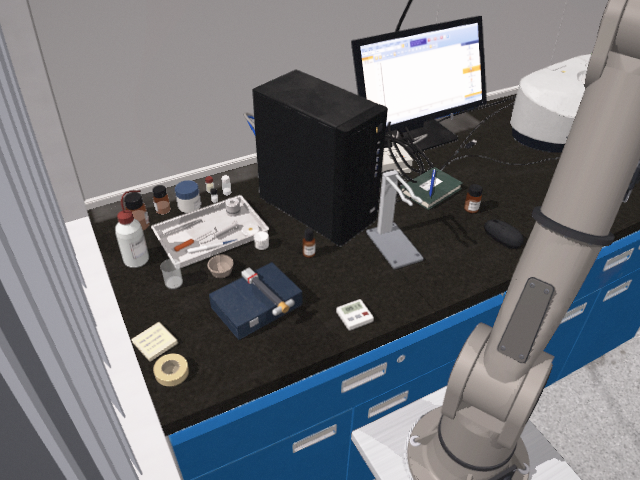

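View pics/top0.png

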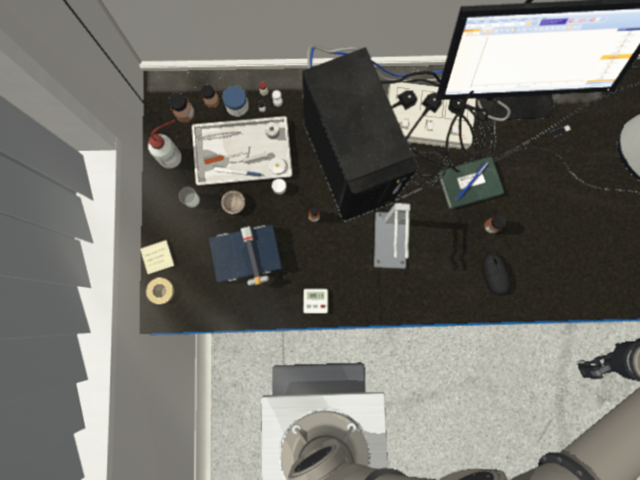

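The key on the case is near top (255,255), its crossbar near (258,281). The bracket is near top (393,235), with the prongs around (400,230). In the scene view the crossbar is near (283,307) and the prongs near (405,190). Next I'll enlarge these areas.

Run:
```python
import cv2, numpy as np
t=cv2.imread("pics/top0.png");s=cv2.imread("pics/scene0.png")
def c(im,x,y): return cv2.resize(im[y:y+100,x:x+133],(800//2,300),interpolation=cv2.INTER_CUBIC)
# each 133x100 -> 400x300 (x3)
a=np.vstack([np.hstack([c(t,195,210),c(t,340,190)]),np.hstack([c(s,195,245),c(s,340,165)])])
cv2.imwrite("pics/crop0.png",a)
```

```text
(no output)
```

View pics/crop0.png

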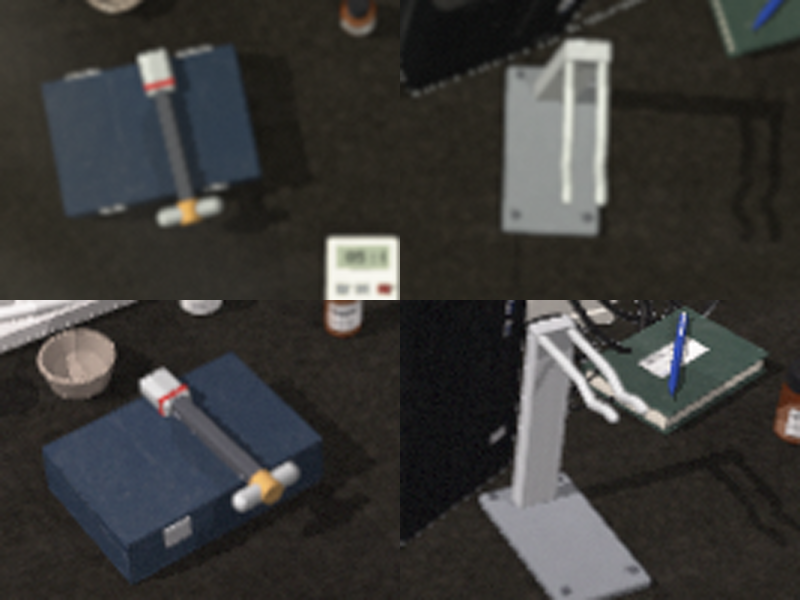

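```bash
cat > h.py <<'E'
from cell import sensors, viewer, job, robot
import cv2, numpy as np
from scipy.spatial.transform import Rotation as R
def at_z(cam,uv,z):
    c=viewer.get_calibration(cam); M=cv2.Rodrigues(c["rvec"])[0]
    p=cv2.undistortPoints(np.array(uv,float).reshape(-1,1,2),c["camera_matrix"],c["distortion"])[:,0]
    d=np.c_[p,np.ones(len(p))]@M; o=-M.T@c["tvec"]
    return o+d*((z-o[2])/d[:,2])[:,None]
def crop(u,v,x0,y0,k=3): return [x0+u/k,y0+v/k]
def proj(cam,P):
    c=viewer.get_calibration(cam)
    return cv2.projectPoints(np.array(P,float).reshape(-1,1,3),c["rvec"],c["tvec"],c["camera_matrix"],c["distortion"])[0][:,0]
E
python3 - <<'E'
from h import *
np.set_printoptions(precision=1,suppress=True)
T=lambda u,v:crop(u,v,195,210); T2=lambda u,v:crop(u,v,340,190)
S=lambda u,v:crop(u,v,195,245); S2=lambda u,v:crop(u,v,340,165)
print("bar top",at_z("top",[T(160,217),T(220,206),T(190,211)],53))
print("foot top",at_z("top",[T(151,53)],57))
print("bar scn",at_z("scene",[S(238,200),S(296,168),S(267,187)],53))
print("foot scn",at_z("scene",[S(158,80)],57))
print("tips top",at_z("top",[T2(167,203),T2(200,203)],188))
print("tips scn",at_z("scene",[S2(212,118),S2(260,120)],188))
print("col top",at_z("top",[T2(166,42),T2(210,42),T2(210,63),T2(166,65)],192))
print("base",at_z("top",[T2(105,66),T2(102,230),T2(198,235)],10))
print("basescn",at_z("scene",[S2(82,195),S2(165,298),S2(248,280)],10))
print("case",at_z("top",[T(43,86),T(233,46),T(261,178),T(66,215)],44))
E
```

```text
bar top [[441.7 181.5  53. ]
 [449.6 130.1  53. ]
 [446.1 155.9  53. ]]
foot top [[583.6 187.4  57. ]]
bar scn [[439.4 181.9  53. ]
 [448.3 132.2  53. ]
 [441.3 158.5  53. ]]
foot scn [[572.5 187.5  57. ]]
tips top [[ 480.4 -179.   188. ]
 [ 479.7 -204.9  188. ]]
tips scn [[ 478.4 -174.   188. ]
 [ 460.3 -204.8  188. ]]
col top [[ 608.1 -184.1  192. ]
 [ 607.2 -219.   192. ]
 [ 590.3 -218.1  192. ]
 [ 589.6 -183.2  192. ]]
base [[ 625.2 -158.3   10. ]
 [ 476.8 -148.9   10. ]
 [ 470.  -234.2   10. ]]
basescn [[ 619.7 -160.3   10. ]
 [ 480.1 -153.9   10. ]
 [ 466.7 -226.3   10. ]]
case [[559.2 282.8  44. ]
 [590.1 117.1  44. ]
 [473.5  95.   44. ]
 [446.4 263.1  44. ]]
```

```bash
cat >> h.py <<'E'
def go(p0,yaw0,*tgts):
    """tool-axis dp/spin from commanded pose p0,yaw0 to each world (x,y,z,yaw)"""
    c,s=np.cos(yaw0),np.sin(yaw0); X=np.array([c,s,0]);Y=np.array([s,-c,0]);Z=np.array([0,0,-1])
    for t in tgts:
        d=np.array(t[:3])-p0; print(np.round([d@X,d@Y,d@Z],1), "spin",round(yaw0-t[3],3))
def meas():
    s=sensors.read_state(); q=R.from_quat(s["eef_rot"]).as_matrix()
    print("t",round(s["t"],2),"pos",s["eef_pos"].round(1),"yaw",round(np.arctan2(q[1,0],q[0,0]),4),"z",q[:,2].round(3),"F",s["force"].round(1),"open",round(s["opening"],1),"ff",s["finger_force"])
E
python3 -c "
from h import *
meas()
go([248.2,-600.8,231.3],0.3917,(460,-250,330,0.2),(440,156,150,0.21))"
```

```text
t 0.1 pos [ 248.  -600.2  230.4] yaw 0.3919 z [-0.001  0.002 -1.   ] F [-0.9  0.5  0.3] open 85.5 ff 0.0
[ 329.7 -243.4  -98.7] spin 0.192
[ 466.2 -626.3   81.3] spin 0.182
```

>>> {"api": "arm_command", "payload": {
  "steps": [
    {"dp":[30,-20,-9],"spin":0.02},
    {"dp":[60,-44,-18],"spin":0.04},
    {"dp":[90,-66,-27],"spin":0.05},
    {"dp":[120,-88,-36],"spin":0.07},
    {"dp":[150,-111,-45],"spin":0.09},
    {"dp":[180,-133,-54],"spin":0.11},
    {"dp":[210,-155,-63],"spin":0.13},
    {"dp":[240,-177,-72],"spin":0.14},
    {"dp":[270,-199,-81],"spin":0.16},
    {"dp":[300,-221,-90],"spin":0.18},
    {"dp":[330,-243,-99],"spin":0.182},
    {"dp":[341,-275,-84],"spin":0.182}
  ],
  "fingers": -1
}}

```text
t: 1.1
eef_pos: [464.1, -214.6, 319.2]
eef_rot: [0.994, 0.106, 0.005, 0.002]
force: [1.5, 0.4, 0.4]
opening: 85.3
finger_force: 0.0
```

>>> {"api": "arm_command", "payload": {
  "steps": [
    {"dp":[11.8,-32.9,15],"spin":0},
    {"dp":[23.6,-65.9,30],"spin":0},
    {"dp":[35.5,-99,45],"spin":0},
    {"dp":[47,-132,60],"spin":0},
    {"dp":[59,-165,75],"spin":0},
    {"dp":[71,-198,90],"spin":0},
    {"dp":[83,-231,105],"spin":0},
    {"dp":[95,-264,120],"spin":0},
    {"dp":[107,-297,135],"spin":0},
    {"dp":[119,-330,150],"spin":0},
    {"dp":[125,-351,165],"spin":0},
    {"dp":[125,-351,165],"spin":0}
  ]
}}

```text
t: 2.1
eef_pos: [504.7, 158.9, 147.4]
eef_rot: [0.994, 0.109, -0.002, -0.002]
force: [-0.1, 0.3, -0.2]
opening: 85.3
finger_force: 0.0
```

```bash
python3 -c "
from h import *
meas()"
```

```text
t 2.1 pos [504.7 158.9 147.4] yaw 0.2186 z [-0.005  0.003 -1.   ] F [-0.1  0.3 -0.2] open 85.3 ff 0.0
```

>>> {"api": "arm_command", "payload": {
  "steps": [
    {"dp":[-20,-1,3],"spin":0},
    {"dp":[-40,-2,7],"spin":0},
    {"dp":[-63,-3,10],"spin":0},
    {"dp":[-63,-3,10],"spin":0},
    {"dp":[-63,-3,10],"spin":0},
    {"dp":[-63,-3,10],"spin":0}
  ]
}}

```text
t: 2.6
eef_pos: [446.1, 142.4, 140.7]
eef_rot: [0.995, 0.104, 0.001, 0.0]
force: [-0.2, -0.3, -0.2]
opening: 85.2
finger_force: 0.0
```

Run:
```python
from h import *
meas()
t=viewer.capture("top")[:,:,::-1];s=viewer.capture("scene")[:,:,::-1]
def c(im,x,y): return cv2.resize(im[y:y+100,x:x+80],(400,500),interpolation=cv2.INTER_CUBIC)
cv2.imwrite("pics/crop1.png",np.hstack([c(t,215,210),c(s,235,240)]))
```

```text
t 2.6 pos [446.1 142.4 140.7] yaw 0.2091 z [ 0.001  0.    -1.   ] F [-0.2 -0.3 -0.2] open 85.2 ff 0.0
```

View pics/crop1.png

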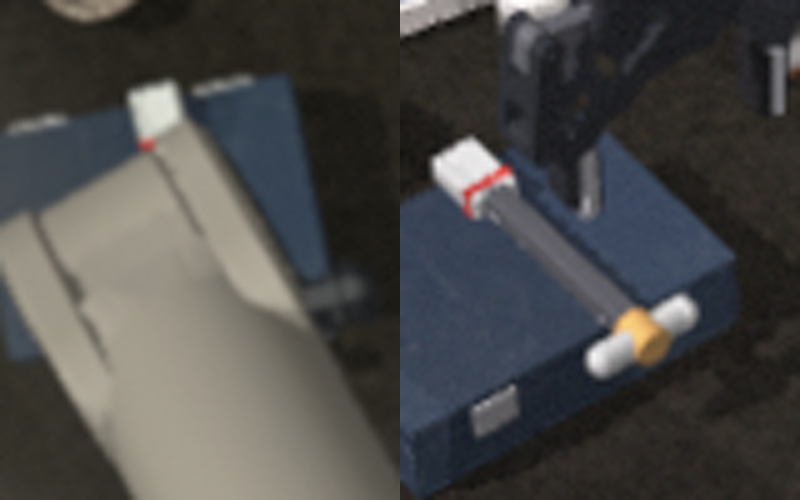

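Run:
```python
from h import *
from scipy.optimize import least_squares
L=np.array([[0,28,0],[0,-28,0],[-142,0,7.]]) # key axes: x toward robot
# key frame x points to robot => rotate by pi+yaw ; y flips
def P(q):
    return L@R.from_euler('z',np.pi+q[2]).as_matrix().T+[q[0],q[1],51]
S=np.array([[235+297/5,240+306/5],[235+188/5,240+362/5],[235+51/5,240+148/5]])
T=np.array([[195+222/3,210+205/3],[195+157/3,210+218/3],[195+151/3,210+52/3]])
for m in ("both","scene","top"):
    f=lambda q:np.r_[(proj("scene",P(q))-S).ravel()*(m!="top"),(proj("top",P(q))-T).ravel()*(m!="scene")]
    r=least_squares(f,[445,156,.2]); print(m,r.x.round(3),r.fun.round(1))
```

```text
both [4.45049e+02 1.57429e+02 2.18000e-01] [-0.4 -0.8  0.6  0.5  0.3 -1.3 -0.6 -0.2 -0.2  0.8 -0.3  0.2]
scene [4.43965e+02 1.58165e+02 2.22000e-01] [-0.5 -0.3  0.6  1.  -0.  -0.7 -0.   0.  -0.   0.  -0.   0. ]
top [4.45736e+02 1.56669e+02 2.14000e-01] [-0.  -0.   0.   0.   0.  -0.  -0.3 -0.4  0.1  0.5  0.2 -0.1]
```

>>> {"api": "arm_command", "payload": {
  "steps": [
    {"dp":[0.5,-7,15],"spin":-0.006},
    {"dp":[1,-15,30],"spin":-0.006},
    {"dp":[1,-15,45],"spin":-0.006},
    {"dp":[1,-15,60],"spin":-0.006},
    {"dp":[1,-15,65],"spin":-0.006},
    {"dp":[1,-15,65],"spin":-0.006},
    {"dp":[1,-15,65],"spin":-0.006},
    {"dp":[1,-15,65],"spin":-0.006},
    {"dp":[1,-15,65],"spin":-0.006}
  ]
}}

```text
t: 3.45
eef_pos: [444.0, 157.9, 76.2]
eef_rot: [0.994, 0.108, 0.001, -0.0]
force: [0.2, 0.6, 0.4]
opening: 85.5
finger_force: 0.0
```

Run:
```python
from h import *
meas()
p=sensors.read_state()["eef_pos"]
go(p,0.215,(444,157,26,.215))
```

```text
t 3.45 pos [444.  157.9  76.2] yaw 0.2155 z [ 0.002  0.    -1.   ] F [0.2 0.6 0.4] open 85.5 ff 0.0
[-0.2  0.9 50.2] spin 0.0
```

>>> {"api": "arm_command", "payload": {
  "steps": [
    {"dp":[0,1,12],"spin":0},
    {"dp":[0,1,25],"spin":0},
    {"dp":[0,1,37],"spin":0},
    {"dp":[0,1,50],"spin":0},
    {"dp":[0,1,50],"spin":0},
    {"dp":[0,1,50],"spin":0},
    {"dp":[0,1,50],"spin":0}
  ]
}}

```text
t: 4.03
eef_pos: [444.1, 157.0, 26.2]
eef_rot: [0.994, 0.108, 0.001, -0.0]
force: [-0.7, 1.1, 0.6]
opening: 85.8
finger_force: 0.0
```

Run:
```python
from h import *
meas()
s=viewer.capture("scene")[:,:,::-1]
cv2.imwrite("pics/crop2.png",cv2.resize(s[230:350,210:340],(650,600),interpolation=cv2.INTER_CUBIC))
```

```text
t 4.03 pos [444.1 157.   26.2] yaw 0.2158 z [ 0.002  0.    -1.   ] F [-0.7  1.1  0.6] open 85.8 ff 0.0
```

View pics/crop2.png

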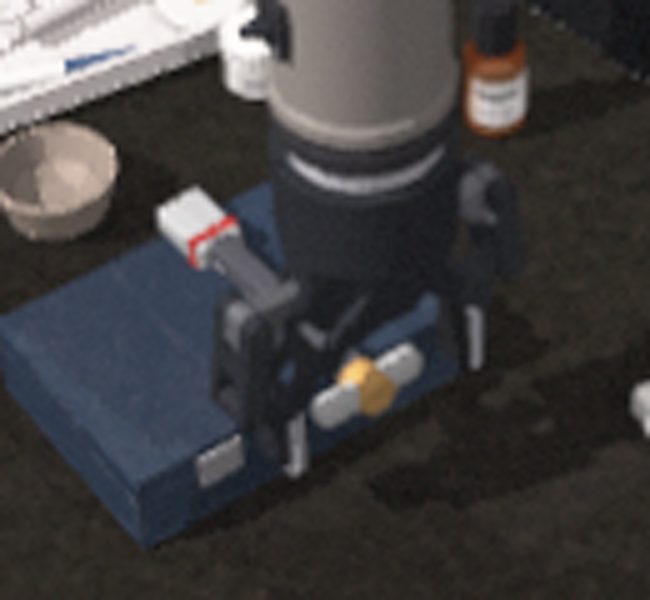

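Run:
```python
from h import *
Rz=R.from_euler('z',.216).as_matrix()
for y in (45,-45):
  for z in (26,39,51,58,70):
    u=proj("scene",Rz@[-11,y,0]+[444,157,z])[0]; print(y,z,((u-[210,230])*5).round(0))
for y in(28,-28): print(((proj("scene",Rz@[0,y,0]+[444,157,51])[0]-[210,230])*5).round())
```

```text
45 26 [304. 489.]
45 39 [302. 469.]
45 51 [301. 451.]
45 58 [300. 440.]
45 70 [299. 420.]
-45 26 [469. 388.]
-45 39 [469. 368.]
-45 51 [469. 350.]
-45 58 [469. 339.]
-45 70 [468. 320.]
[318. 416.]
[422. 354.]
```

Both pads straddle the bar. Their tips are at crop (295,475) and (475,368), so they span about z 37–75, which will centre on the bar once they close. Closing now.

>>> {"api": "arm_command", "payload": {
  "steps": [
    {"dp":[0,0,0],"spin":0},
    {"dp":[0,0,0],"spin":0},
    {"dp":[0,0,0],"spin":0},
    {"dp":[0,0,0],"spin":0},
    {"dp":[0,0,0],"spin":0},
    {"dp":[0,0,0],"spin":0},
    {"dp":[0,0,0],"spin":0},
    {"dp":[0,0,0],"spin":0},
    {"dp":[0,0,0],"spin":0},
    {"dp":[0,0,0],"spin":0}
  ],
  "fingers": 1,
  "grip_force": 90
}}

```text
t: 4.92
eef_pos: [443.7, 156.8, 26.2]
eef_rot: [0.994, 0.108, 0.0, 0.0]
force: [-1.1, -1.3, 7.2]
opening: 51.5
finger_force: 92.0
```

>>> {"api": "arm_command", "payload": {
  "steps": [
    {"dp":[0,0,-3],"spin":0},
    {"dp":[0,0,-7],"spin":0},
    {"dp":[0,0,-14],"spin":0},
    {"dp":[0,0,-22],"spin":0},
    {"dp":[0,0,-32],"spin":0},
    {"dp":[0,0,-42],"spin":0},
    {"dp":[0,0,-52],"spin":0},
    {"dp":[0,0,-60],"spin":0},
    {"dp":[0,0,-65],"spin":0},
    {"dp":[0,0,-65],"spin":0}
  ]
}}

```text
t: 5.75
eef_pos: [444.3, 157.0, 91.7]
eef_rot: [0.994, 0.108, 0.001, -0.0]
force: [0.5, 0.2, -1.8]
opening: 51.5
finger_force: 93.8
```

Run:
```python
from h import *
meas()
s=viewer.capture("scene")[:,:,::-1]
cv2.imwrite("pics/crop3.png",cv2.resize(s[190:310,190:320],(650,600),interpolation=cv2.INTER_CUBIC))
```

```text
t 5.75 pos [444.3 157.   91.7] yaw 0.2158 z [ 0.003  0.001 -1.   ] F [ 0.5  0.2 -1.8] open 51.5 ff 93.76812815666199
```

View pics/crop3.png

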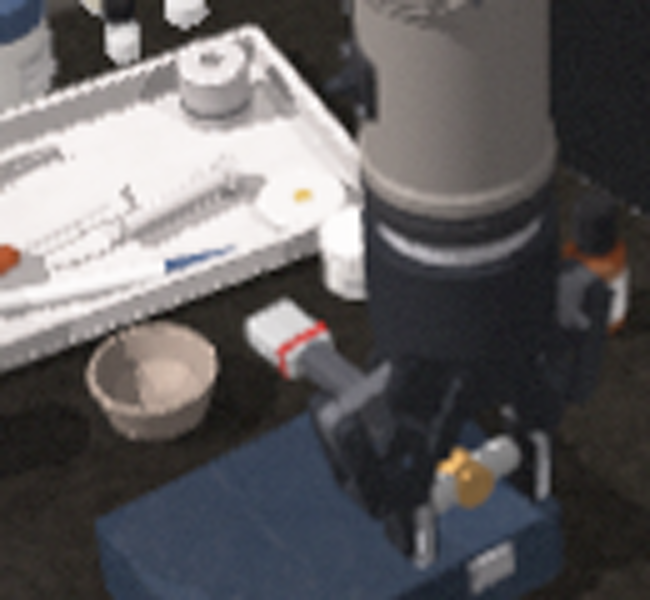

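Still flat and clear: the foot's red band is at crop (300,350) and the bar sits between the pads at (470,475). Next I'll raise it well above the case, so there is room for the swing.

>>> {"api": "arm_command", "payload": {
  "steps": [
    {"dp":[0,0,-5],"spin":0},
    {"dp":[0,0,-15],"spin":0},
    {"dp":[0,0,-32],"spin":0},
    {"dp":[0,0,-54],"spin":0},
    {"dp":[0,0,-78],"spin":0},
    {"dp":[0,0,-104],"spin":0},
    {"dp":[0,0,-130],"spin":0},
    {"dp":[0,0,-156],"spin":0},
    {"dp":[0,0,-180],"spin":0},
    {"dp":[0,0,-200],"spin":0},
    {"dp":[0,0,-212],"spin":0},
    {"dp":[0,0,-215],"spin":0}
  ]
}}

```text
t: 6.8
eef_pos: [444.3, 157.5, 308.2]
eef_rot: [0.994, 0.108, 0.002, -0.0]
force: [1.6, -0.0, -1.8]
opening: 51.0
finger_force: 93.9
```

>>> {"api": "arm_command", "payload": {
  "steps": [
    {"dp":[0,0,0],"spin":0},
    {"dp":[0,0,0],"spin":0},
    {"dp":[0,0,0],"spin":0}
  ],
  "grip_force": 12
}}

```text
t: 7.05
eef_pos: [442.5, 156.3, 304.0]
eef_rot: [0.994, 0.108, -0.001, 0.0]
force: [-0.5, -0.9, -2.7]
opening: 51.5
finger_force: 93.9
```

Run:
```python
from h import *
meas()
```

```text
t 7.05 pos [442.5 156.3 304. ] yaw 0.2161 z [-0.003 -0.001 -1.   ] F [-0.5 -0.9 -2.7] open 51.5 ff 93.85608673095703
```

>>> {"api": "arm_command", "payload": {
  "steps": [
    {"dp":[0,0,0],"spin":0},
    {"dp":[0,0,0],"spin":0}
  ],
  "grip_force": 12,
  "fingers": 1
}}

```text
t: 7.22
eef_pos: [442.9, 156.5, 304.3]
eef_rot: [0.994, 0.108, -0.001, 0.0]
force: [-0.4, 0.0, -2.0]
opening: 50.9
finger_force: 93.9
```

>>> {"api": "arm_command", "payload": {
  "steps": [
    {"dp":[0,0,0],"spin":0},
    {"dp":[0,0,0],"spin":0}
  ],
  "grip_force": 20,
  "fingers": 1
}}

```text
t: 7.38
eef_pos: [443.2, 156.6, 304.9]
eef_rot: [0.994, 0.108, -0.0, 0.0]
force: [0.3, -0.2, -2.0]
opening: 51.2
finger_force: 93.9
```

>>> {"api": "arm_command", "payload": {
  "steps": [
    {"dp":[0,0,0],"spin":0},
    {"dp":[0,0,0],"spin":0},
    {"dp":[0,0,0],"spin":0}
  ],
  "fingers": -0.16
}}

```text
t: 7.63
eef_pos: [443.3, 156.7, 305.3]
eef_rot: [0.994, 0.108, 0.0, 0.0]
force: [-0.3, 0.2, -1.7]
opening: 51.3
finger_force: 93.9
```

>>> {"api": "arm_command", "payload": {
  "steps": [
    {"dp":[0,0,0],"spin":0},
    {"dp":[0,0,0],"spin":0}
  ],
  "fingers": -0.21
}}

```text
t: 7.8
eef_pos: [443.3, 156.7, 305.3]
eef_rot: [0.994, 0.108, 0.0, 0.0]
force: [0.4, -0.2, -3.0]
opening: 51.7
finger_force: 71.8
```

>>> {"api": "arm_command", "payload": {
  "steps": [
    {"dp":[0,0,0],"spin":0},
    {"dp":[0,0,0],"spin":0}
  ],
  "fingers": -0.215
}}

```text
t: 7.97
eef_pos: [443.3, 156.7, 305.3]
eef_rot: [0.994, 0.108, 0.0, 0.0]
force: [0.5, 0.5, -2.2]
opening: 52.1
finger_force: 66.0
```

>>> {"api": "arm_command", "payload": {
  "steps": [
    {"dp":[0,0,0],"spin":0},
    {"dp":[0,0,0],"spin":0},
    {"dp":[0,0,0],"spin":0}
  ],
  "fingers": -0.24
}}

```text
t: 8.22
eef_pos: [443.4, 156.7, 305.3]
eef_rot: [0.994, 0.108, 0.0, 0.0]
force: [0.2, -0.7, -2.4]
opening: 53.0
finger_force: 39.4
```

>>> {"api": "arm_command", "payload": {
  "steps": [
    {"dp":[0,0,0],"spin":0},
    {"dp":[0,0,0],"spin":0},
    {"dp":[0,0,0],"spin":0},
    {"dp":[0,0,0],"spin":0},
    {"dp":[0,0,0],"spin":0},
    {"dp":[0,0,0],"spin":0}
  ],
  "fingers": -0.264
}}

```text
t: 8.72
eef_pos: [443.6, 156.8, 305.3]
eef_rot: [0.994, 0.108, 0.0, -0.0]
force: [0.6, 0.6, -2.8]
opening: 54.1
finger_force: 18.0
```

>>> {"api": "arm_command", "payload": {
  "steps": [
    {"dp":[0,0,0],"spin":0},
    {"dp":[0,0,0],"spin":0},
    {"dp":[0,0,0],"spin":0},
    {"dp":[0,0,0],"spin":0},
    {"dp":[0,0,0],"spin":0},
    {"dp":[0,0,0],"spin":0},
    {"dp":[0,0,0],"spin":0},
    {"dp":[0,0,0],"spin":0},
    {"dp":[0,0,0],"spin":0},
    {"dp":[0,0,0],"spin":0},
    {"dp":[0,0,0],"spin":0},
    {"dp":[0,0,0],"spin":0}
  ],
  "fingers": -0.271
}}

```text
t: 9.72
eef_pos: [443.3, 156.7, 305.3]
eef_rot: [0.994, 0.108, -0.0, 0.0]
force: [-0.2, 0.1, -2.3]
opening: 54.7
finger_force: 13.4
```

Run:
```python
from h import *
meas()
s=viewer.capture("scene")[:,:,::-1]
cv2.imwrite("pics/crop4.png",cv2.resize(s[110:310,170:340],(510,600),interpolation=cv2.INTER_CUBIC))
```

```text
t 9.72 pos [443.3 156.7 305.3] yaw 0.2159 z [-0. -0. -1.] F [-0.2  0.1 -2.3] open 54.7 ff 13.425889313220978
```

View pics/crop4.png

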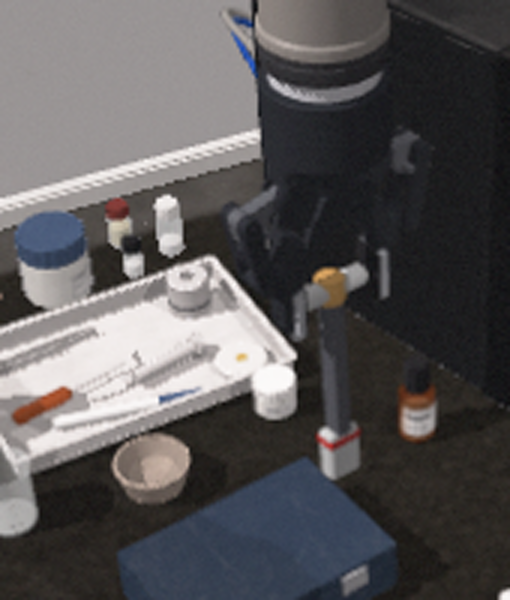

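The key now hangs from the bar, with the collar at crop (330,288) and the foot end at about (340,475). I'll compare that with a true vertical.

Run:
```python
from h import *
for th in (0,.1,.2):
  for l in (0,142):
    d=l*np.array([np.sin(th)*np.cos(.216),np.sin(th)*np.sin(.216),-np.cos(th)])
    print(th,l,((proj("scene",np.array([444,157,330])+d)[0]-[170,110])*3).round())
```

```text
0 0 [329. 281.]
0 142 [336. 451.]
0.1 0 [329. 281.]
0.1 142 [323. 439.]
0.2 0 [329. 281.]
0.2 142 [311. 426.]
```

>>> {"api": "arm_command", "payload": {
  "steps": [
    {"dp":[0,0,0],"spin":0},
    {"dp":[0,0,0],"spin":0},
    {"dp":[0,0,0],"spin":0},
    {"dp":[0,0,0],"spin":0},
    {"dp":[0,0,0],"spin":0},
    {"dp":[0,0,0],"spin":0}
  ],
  "fingers": 1,
  "grip_force": 90
}}

```text
t: 10.27
eef_pos: [443.3, 156.7, 305.3]
eef_rot: [0.994, 0.108, -0.0, 0.0]
force: [0.3, 1.0, -2.3]
opening: 50.9
finger_force: 93.7
```

Run:
```python
from h import *
meas()
go([443.3,156.7,305.3],.2159,(439,-15,305,.07),(434,-188,305,-.078))
go([439,-15,305],.07,(434,-188,305,-.078))
```

```text
t 10.27 pos [443.3 156.7 305.3] yaw 0.2159 z [ 0. -0. -1.] F [ 0.3  1.  -2.3] open 50.9 ff 93.65632653236389
[-41.  166.8   0.3] spin 0.146
[-8.290e+01  3.347e+02  3.000e-01] spin 0.294
[-17.1 172.2   0. ] spin 0.148
```

>>> {"api": "arm_command", "payload": {
  "steps": [
    {"dp":[-1,4,0],"spin":0.005},
    {"dp":[-4,14,0],"spin":0.015},
    {"dp":[-7,28,0],"spin":0.025},
    {"dp":[-11,44,0],"spin":0.04},
    {"dp":[-15,60,0],"spin":0.053},
    {"dp":[-19,76,0],"spin":0.067},
    {"dp":[-23,92,0],"spin":0.08},
    {"dp":[-27,108,0],"spin":0.095},
    {"dp":[-31,124,0],"spin":0.11},
    {"dp":[-35,140,0],"spin":0.123},
    {"dp":[-39,156,0],"spin":0.136},
    {"dp":[-41,166.8,0],"spin":0.146}
  ]
}}

```text
t: 11.27
eef_pos: [438.7, -17.8, 305.2]
eef_rot: [0.999, 0.033, -0.0, 0.0]
force: [0.3, -0.6, -1.9]
opening: 50.9
finger_force: 93.8
```

>>> {"api": "arm_command", "payload": {
  "steps": [
    {"dp":[-1.6,16,0],"spin":0.014},
    {"dp":[-3.2,32,0],"spin":0.028},
    {"dp":[-4.8,48,0],"spin":0.042},
    {"dp":[-6.4,64,0],"spin":0.056},
    {"dp":[-8,80,0],"spin":0.07},
    {"dp":[-9.6,96,0],"spin":0.084},
    {"dp":[-11.2,112,0],"spin":0.1},
    {"dp":[-12.8,128,0],"spin":0.115},
    {"dp":[-14.4,144,0],"spin":0.13},
    {"dp":[-16,158,0],"spin":0.143},
    {"dp":[-17,168,0],"spin":0.148},
    {"dp":[-17,172,0],"spin":0.148}
  ]
}}

```text
t: 12.27
eef_pos: [433.7, -190.0, 305.2]
eef_rot: [0.999, -0.041, -0.0, 0.0]
force: [-0.7, 0.1, -2.1]
opening: 50.4
finger_force: 93.8
```

>>> {"api": "arm_command", "payload": {
  "steps": [
    {"dp":[0,0,5],"spin":0},
    {"dp":[0,0,15],"spin":0},
    {"dp":[0,0,30],"spin":0},
    {"dp":[0,0,48],"spin":0},
    {"dp":[0,0,66],"spin":0},
    {"dp":[0,0,84],"spin":0},
    {"dp":[0,0,100],"spin":0},
    {"dp":[0,0,112],"spin":0},
    {"dp":[0,0,118],"spin":0},
    {"dp":[0,0,118],"spin":0},
    {"dp":[0,0,118],"spin":0},
    {"dp":[0,0,118],"spin":0}
  ]
}}

```text
t: 13.27
eef_pos: [434.8, -187.6, 188.0]
eef_rot: [0.999, -0.039, 0.001, 0.0]
force: [-0.0, 0.3, -1.6]
opening: 51.0
finger_force: 93.8
```

Run:
```python
from h import *
meas()
s=viewer.capture("scene")[:,:,::-1]; t=viewer.capture("top")[:,:,::-1]
cv2.imwrite("pics/crop5.png",np.hstack([cv2.resize(s[150:270,350:450],(500,600),interpolation=cv2.INTER_CUBIC),cv2.resize(t[190:290,360:410],(300,600),interpolation=cv2.INTER_CUBIC)]))
```

```text
t 13.27 pos [ 434.8 -187.6  188. ] yaw -0.0775 z [ 0.002 -0.001 -1.   ] F [-0.   0.3 -1.6] open 51.0 ff 93.84366273880005
```

View pics/crop5.png

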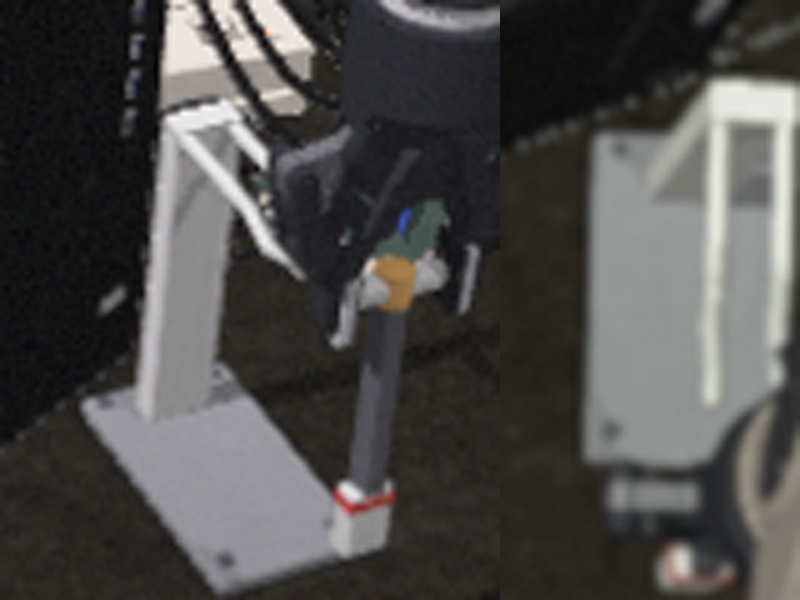

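Run:
```python
from h import *
np.set_printoptions(precision=1,suppress=True)
yaw=-.0775; Rz=R.from_euler('z',yaw).as_matrix(); o=np.array([434.8,-187.6,212])
cs=lambda P:((proj("scene",P)-[350,150])*5).round(0); ct=lambda P:((proj("top",P)-[360,190])*6+[500,0]).round(0)
for n,l in dict(barL=[0,28,0],barR=[0,-28,0],c=[0,0,0],fbl=[-7,12,-142],fbr=[-7,-12,-142],fkl=[7,12,-142],ftl=[-7,12,-106],ftr=[-7,-12,-106],ftkl=[7,12,-106]).items():
    P=Rz@l+o; print(n,cs(P),ct(P))
T=lambda u,v:[360+(u-500)/6,190+v/6]
a=at_z("top",[T(719,130),T(711,400),T(783,130),T(777,370)],190)
print(a)
# bracket model prediction
B=lambda bx,by,byaw:lambda l:R.from_euler('z',byaw).as_matrix()@np.array(l,float)+[bx,by,0]
b=B(512.5+20*np.cos(.078),-194.4-20*np.sin(.078),-.078)
for n,l in dict(tL=[-54,13,190],tR=[-54,-13,190],cFL=[60,18,192],cFR=[60,-18,192],cBL=[76,18,192],colbotFL=[60,18,10],colbotFR=[60,-18,10],baseFL=[-60,42,10],baseFR=[-60,-42,10],baseBL=[90,42,10]).items(): print(n,cs(b(l)),ct(b(l)))
```

```text
barL [[337. 290.]] [[679. 513.]]
barR [[448. 260.]] [[826. 521.]]
c [[393. 275.]] [[752. 517.]]
fbl [[337. 532.]] [[667. 558.]]
fbr [[382. 519.]] [[724. 561.]]
fkl [[322. 513.]] [[668. 525.]]
ftl [[347. 474.]] [[680. 552.]]
ftr [[392. 461.]] [[738. 555.]]
ftkl [[331. 455.]] [[681. 518.]]
[[ 589.9 -186.3  190. ]
 [ 482.6 -177.6  190. ]
 [ 589.2 -211.6  190. ]
 [ 493.7 -204.1  190. ]]
tL [[311. 264.]] [[714. 407.]]
tR [[361. 250.]] [[781. 411.]]
cFL [[181. 125.]] [[710. 120.]]
cFR [[247. 109.]] [[801. 125.]]
cBL [[165. 107.]] [[711.  80.]]
colbotFL [[150. 417.]] [[647. 199.]]
colbotFR [[212. 399.]] [[727. 203.]]
baseFL [[222. 580.]] [[585. 462.]]
baseFR [[372. 534.]] [[774. 471.]]
baseBL [[ 82. 393.]] [[596. 131.]]
```

>>> {"api": "arm_command", "payload": {
  "steps": [
    {"dp":[5,0,0],"spin":0},
    {"dp":[12,0,0],"spin":0},
    {"dp":[20,0,0],"spin":0},
    {"dp":[27,0,0],"spin":0},
    {"dp":[33,0,0],"spin":0},
    {"dp":[38,0,0],"spin":0},
    {"dp":[42,0,0],"spin":0},
    {"dp":[46,0,0],"spin":0},
    {"dp":[50,0,0],"spin":0},
    {"dp":[54,0,0],"spin":0},
    {"dp":[56,0,0],"spin":0},
    {"dp":[56,0,0],"spin":0}
  ]
}}

```text
t: 14.37
eef_pos: [490.3, -192.2, 187.3]
eef_rot: [0.999, -0.039, 0.0, 0.0]
force: [-0.2, 0.4, -2.7]
opening: 51.1
finger_force: 93.8
```

Run:
```python
from h import *
meas()
s=viewer.capture("scene")[:,:,::-1]
cv2.imwrite("pics/crop6.png",cv2.resize(s[150:260,350:450],(545,600),interpolation=cv2.INTER_CUBIC))
```

```text
t 14.37 pos [ 490.3 -192.2  187.3] yaw -0.0779 z [ 0. -0. -1.] F [-0.2  0.4 -2.7] open 51.1 ff 93.8469135761261
```

View pics/crop6.png

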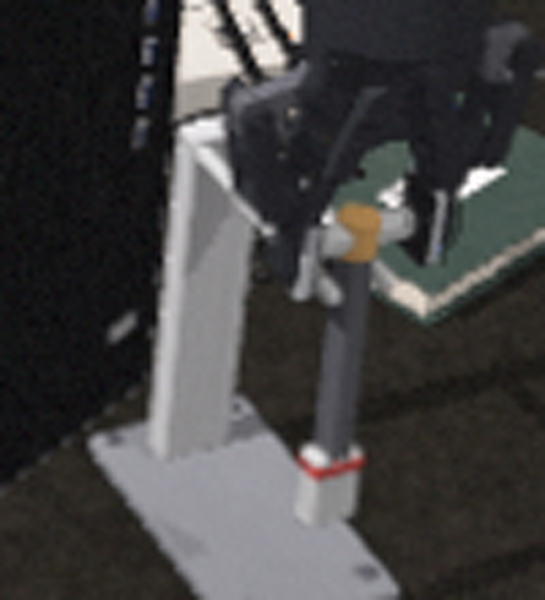

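The shank is between the prong tips, at crop (328,285) and (383,278), with no contact force. I'll move on in to the saddle.

>>> {"api": "arm_command", "payload": {
  "steps": [
    {"dp":[4,0,0],"spin":0},
    {"dp":[9,0,0],"spin":0},
    {"dp":[14,0,0],"spin":0},
    {"dp":[19,0,0],"spin":0},
    {"dp":[22,0,0],"spin":0},
    {"dp":[23,0,0],"spin":0},
    {"dp":[23,0,0],"spin":0},
    {"dp":[23,0,3],"spin":0},
    {"dp":[23,0,6],"spin":0},
    {"dp":[23,0,9],"spin":0},
    {"dp":[23,0,10],"spin":0},
    {"dp":[23,0,10],"spin":0}
  ]
}}

```text
t: 15.42
eef_pos: [512.3, -193.9, 176.8]
eef_rot: [0.999, -0.039, -0.001, -0.0]
force: [-0.3, -0.3, -2.0]
opening: 50.9
finger_force: 93.8
```

>>> {"api": "arm_command", "payload": {
  "steps": [
    {"dp":[0,0,1],"spin":0},
    {"dp":[0,0,2],"spin":0},
    {"dp":[0,0,3],"spin":0},
    {"dp":[0,0,4],"spin":0},
    {"dp":[0,0,5],"spin":0},
    {"dp":[0,0,5],"spin":0}
  ]
}}

```text
t: 15.92
eef_pos: [512.7, -193.9, 172.1]
eef_rot: [0.999, -0.039, -0.0, 0.0]
force: [-0.2, 0.5, -2.0]
opening: 50.7
finger_force: 93.8
```

>>> {"api": "arm_command", "payload": {
  "steps": [
    {"dp":[0,0,1],"spin":0},
    {"dp":[0,0,2],"spin":0},
    {"dp":[0,0,3],"spin":0},
    {"dp":[0,0,3],"spin":0}
  ]
}}

```text
t: 16.25
eef_pos: [513.1, -194.0, 170.1]
eef_rot: [0.999, -0.039, 0.0, 0.0]
force: [-1.8, 0.1, 3.9]
opening: 50.9
finger_force: 94.5
```

>>> {"api": "arm_command", "payload": {
  "steps": [
    {"dp":[-1,0,0],"spin":0},
    {"dp":[-2,0,0],"spin":0},
    {"dp":[-3,0,0],"spin":0},
    {"dp":[-3,0,0],"spin":0}
  ]
}}

```text
t: 16.58
eef_pos: [510.5, -193.9, 169.6]
eef_rot: [0.999, -0.039, 0.001, 0.0]
force: [2.4, 0.1, 0.8]
opening: 50.9
finger_force: 94.4
```

>>> {"api": "arm_command", "payload": {
  "steps": [
    {"dp":[0,0,1],"spin":0},
    {"dp":[0,0,1.5],"spin":0},
    {"dp":[0,0,1.5],"spin":0}
  ]
}}

```text
t: 16.83
eef_pos: [510.7, -193.9, 169.2]
eef_rot: [0.999, -0.039, 0.001, 0.0]
force: [-1.4, 1.2, 7.4]
opening: 50.9
finger_force: 94.8
```

>>> {"api": "arm_command", "payload": {
  "steps": [
    {"dp":[-1,0,0],"spin":0},
    {"dp":[-2,0,0],"spin":0},
    {"dp":[-2,0,0],"spin":0},
    {"dp":[-2,0,0],"spin":0}
  ]
}}

```text
t: 17.17
eef_pos: [510.3, -193.9, 169.3]
eef_rot: [0.999, -0.039, 0.003, 0.001]
force: [3.8, -0.3, 5.9]
opening: 51.1
finger_force: 94.7
```

>>> {"api": "arm_command", "payload": {
  "steps": [
    {"dp":[-1,0,0],"spin":0},
    {"dp":[-2,0,0],"spin":0},
    {"dp":[-2,0,0],"spin":0},
    {"dp":[-2,0,0],"spin":0}
  ]
}}

```text
t: 17.5
eef_pos: [509.4, -193.8, 169.6]
eef_rot: [0.999, -0.039, 0.004, 0.001]
force: [6.9, 0.2, 6.6]
opening: 51.0
finger_force: 94.7
```

>>> {"api": "arm_command", "payload": {
  "steps": [
    {"dp":[1,0,0],"spin":0},
    {"dp":[2.5,0,0],"spin":0},
    {"dp":[2.5,0,0],"spin":0},
    {"dp":[2.5,0,0],"spin":0}
  ]
}}

```text
t: 17.83
eef_pos: [509.7, -193.8, 169.4]
eef_rot: [0.999, -0.039, 0.001, 0.0]
force: [2.3, 1.0, 9.1]
opening: 51.1
finger_force: 94.9
```

>>> {"api": "arm_command", "payload": {
  "steps": [
    {"dp":[0,0,0],"spin":0},
    {"dp":[0,0,0],"spin":0},
    {"dp":[0,0,0],"spin":0},
    {"dp":[0,0,0],"spin":0},
    {"dp":[0,0,0],"spin":0},
    {"dp":[0,0,0],"spin":0}
  ],
  "fingers": -0.27
}}

```text
t: 18.33
eef_pos: [508.5, -193.7, 168.9]
eef_rot: [0.999, -0.039, 0.0, 0.0]
force: [-0.4, 0.8, 9.2]
opening: 54.2
finger_force: 14.5
```

>>> {"api": "arm_command", "payload": {
  "steps": [
    {"dp":[0,0,0],"spin":0},
    {"dp":[0,0,0],"spin":0},
    {"dp":[0,0,0],"spin":0},
    {"dp":[0,0,0],"spin":0},
    {"dp":[0,0,0],"spin":0},
    {"dp":[0,0,0],"spin":0}
  ],
  "fingers": -0.4
}}

```text
t: 18.83
eef_pos: [507.9, -193.5, 167.4]
eef_rot: [0.999, -0.039, -0.001, -0.0]
force: [0.3, 1.0, 0.2]
opening: 59.9
finger_force: 0.0
```

Force on the tool is back to zero, so the saddle carries the key. I'll open fully and take one look before withdrawing.

>>> {"api": "arm_command", "payload": {
  "steps": [
    {"dp":[0,0,0],"spin":0},
    {"dp":[0,0,0],"spin":0},
    {"dp":[0,0,0],"spin":0},
    {"dp":[0,0,0],"spin":0},
    {"dp":[0,0,0],"spin":0},
    {"dp":[0,0,0],"spin":0},
    {"dp":[0,0,0],"spin":0},
    {"dp":[0,0,0],"spin":0}
  ],
  "fingers": -1
}}

```text
t: 19.5
eef_pos: [508.3, -193.6, 167.8]
eef_rot: [0.999, -0.039, 0.0, 0.0]
force: [-0.1, 0.6, -0.0]
opening: 85.7
finger_force: 0.0
```

>>> {"api": "arm_command", "payload": {
  "steps": [
    {"dp":[0,0,-4],"spin":0},
    {"dp":[0,0,-10],"spin":0},
    {"dp":[0,0,-18],"spin":0},
    {"dp":[0,0,-28],"spin":0},
    {"dp":[0,0,-40],"spin":0},
    {"dp":[0,0,-55],"spin":0},
    {"dp":[0,0,-70],"spin":0},
    {"dp":[0,0,-85],"spin":0},
    {"dp":[0,0,-100],"spin":0},
    {"dp":[0,0,-115],"spin":0},
    {"dp":[0,0,-125],"spin":0},
    {"dp":[0,0,-125],"spin":0}
  ]
}}

```text
t: 20.5
eef_pos: [509.8, -194.0, 296.2]
eef_rot: [0.999, -0.039, 0.003, 0.001]
force: [0.9, 0.4, 0.3]
opening: 85.5
finger_force: 0.0
```

Run:
```python
from h import *
meas()
s=viewer.capture("scene")[:,:,::-1]; t=viewer.capture("top")[:,:,::-1]
cv2.imwrite("pics/crop7.png",np.hstack([cv2.resize(s[150:260,350:450],(480,528),interpolation=cv2.INTER_CUBIC),cv2.resize(s[150:370,150:483][:, :],(320,528))]))
```

```text
t 20.5 pos [ 509.8 -194.   296.2] yaw -0.0782 z [ 0.006 -0.002 -1.   ] F [0.9 0.4 0.3] open 85.5 ff 0.0
```

View pics/crop7.png

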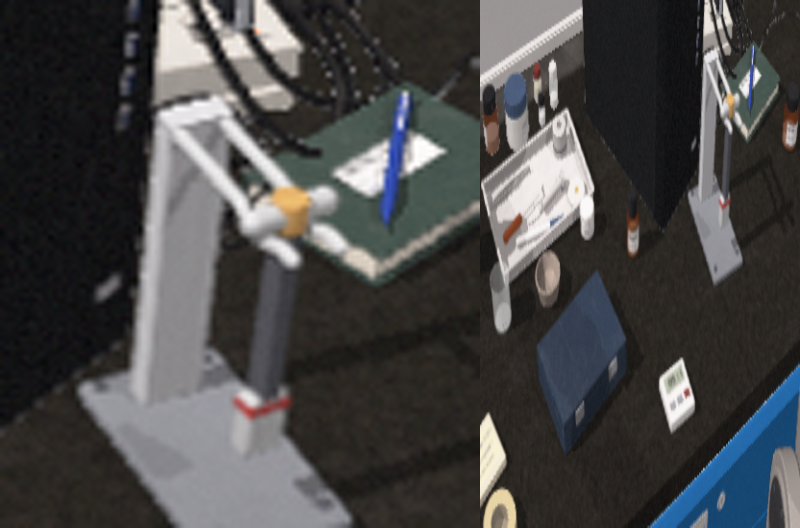

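The crossbar lies across both prongs, with the collar at crop (290,210). The shank hangs between them, foot at (262,425), and the other things are where they were. I'll let it settle and hand in.

>>> {"api": "arm_command", "payload": {
  "steps": [
    {"dp":[0,0,0],"spin":0},
    {"dp":[0,0,0],"spin":0},
    {"dp":[0,0,0],"spin":0},
    {"dp":[0,0,0],"spin":0},
    {"dp":[0,0,0],"spin":0},
    {"dp":[0,0,0],"spin":0},
    {"dp":[0,0,0],"spin":0},
    {"dp":[0,0,0],"spin":0},
    {"dp":[0,0,0],"spin":0},
    {"dp":[0,0,0],"spin":0},
    {"dp":[0,0,0],"spin":0},
    {"dp":[0,0,0],"spin":0}
  ]
}}

```text
t: 21.6
eef_pos: [508.3, -193.6, 292.8]
eef_rot: [0.999, -0.039, 0.0, 0.0]
force: [0.1, -0.6, -0.2]
opening: 85.2
finger_force: 0.0
```

```bash
python3 -c "
from h import *
print(job.close_job())"
```

```text
the job is handed in; nothing more can be done
None
```

The key hangs in the fork bracket's saddle, foot down between the prongs; the gripper has let go and is clear, the other things look undisturbed, and I handed the job in at about 21.6 s (no verdict was returned).

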